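# Close the reactor vessel with its hanging lid

## Task

Lift the steel lid up and off the hook it hangs on and set it on the open reactor vessel, feeling for the angle at which its two keys drop into the slots of the brass ring so that it sits fully home and flat. Then press the red clamp lever down until it snaps over and stays down by itself. Leave the amber bottle, the test tube rack and the beaker where they stand.

Things in the scene. Friction and masses are not known exactly. Their poses are not given: they have to be found in the camera images.
- lid: Steel lid, 0.55 kg, hanging upright on the hook. Origin: centre of its flange's underside, z up. Flange: disc 92 mm across, z 0 to 12 mm. Below: round spigot 54 mm across to z -16 mm (tapering to 42 mm below z -7), and two keys, one on either side, on the lid's x axis, 30 to 44 mm from the centre, 10 mm wide, down to z -8 mm.
- lid_tab (a point): Centre of the blue grip tab on top of the lid, 105 mm above the lid's origin, same axes: 16 mm (x) by 36 mm (y) by 50 mm (z); grip its upper half from above. It stands on the peak of a hoop of 10 mm bar (uprights at y +-28 mm, peak's bar axis 78 mm above the lid's origin); the hook passes along x under the peak.
- hook (a point): Lowest point of the hook's bar axis (bar 8 mm thick), where the hoop hangs, 188 mm above the bench. The hook points to this frame's -x, its upturned tip 22 mm away, its top 22 mm above this point; to +x the bar runs 95 mm to a fixed post, top 14 mm above this point. The lid comes off when lifted 30 to 40 mm, then drawn out to -x.
- seat (a point): Centre of the top of the brass key ring on the fixed open vessel, 110 mm above the bench, z up: the lid's origin lies here when home. Ring: bore 57 mm, outside 92 mm. Two slots, half a turn apart, cross it, 17 mm wide, 10 mm deep, within 0.8 rad either way of this x axis; the angle varies, is not reported: see it or feel for it. Off the slots the lid stands 8 mm high. The ring does not turn.
- hinge (a point): Hinge of the red clamp lever, 128 mm above the bench, beside the vessel: 80 mm to the -y of the seat, between two grey cheeks whose tops are 150 mm above the bench. The hinge axis is this frame's x axis (axes as the seat's).
- lever_grip (a point): Point on the axis of the lever's red handle (20 mm thick), 95 mm from the hinge; the handle ends 125 mm from the hinge. At rest the lever rises outwards (to -y of the seat's frame) at 50 degrees above level; pressed fully down it points outwards, 7 degrees below level.
- lever (a joint): Turn of the clamp lever: 0 up (sprung), 1.0 rad fully down. It springs back if let go before about 0.85; beyond that it snaps over to 1.0 and stays. About 6 to 12 N on the handle. It moves a brass dog inwards by 11 mm over the lid's flange edge; a lid that is not fully home is in its way.
- bottle: Amber bottle, 68 mm diameter, 150 mm tall, origin under its centre. Leave alone.
- tuberack: Wire rack of test tubes, 66 (x) by 186 (y) mm, 121 mm tall, origin under its centre. Leave alone.
- beaker: Small glass beaker, 66 mm diameter, 60 mm tall, origin under its centre. Leave alone.
There are look-alikes about, which are no part of the job. What is shaped like the lid but purple is not meant.

How it is judged:
On the way, in this order (a step that is already met when the one before it is completed fails the run):
1. the lid is off the hook: clear of it and carried (horizontal distance between lid and hook above 0.08 m and height (world z) of lid above 0.1 m), for 0.1 s.
2. the lid is fully home on the vessel, keys in the slots (horizontal distance between lid and seat below 0.004 m and z of lid in the frame of seat between -0.005 and 0.0035 m and angle between lid's own z axis and vertical below 0.06 rad), for 0.2 s.
3. the clamp lever is pressed down past its detent (value of joint lever above 0.94 rad), for 0.2 s.
At the end, for the whole second after the job is handed in: The lid lies fully home on the vessel (centre within 4 mm of the seat, at most 3.5 mm above it, tilted less than 0.06 rad), at rest, and the clamp lever stays down by itself (lever joint above 0.94) (all of step 2 and value of joint lever above 0.94 rad and linear speed of lid below 0.02 m/s); the robot touches nothing.
It fails at once if the amber bottle is moved more than 30 mm or tipped (distance of bottle from where it was at the start of the episode above 0.03 m or angle between bottle's own z axis and vertical above 0.3 rad).
It fails at once if the test tube rack is moved more than 30 mm or tipped (distance of tuberack from where it was at the start of the episode above 0.03 m or angle between tuberack's own z axis and vertical above 0.3 rad).
It fails at once if the beaker is moved more than 30 mm or tipped (distance of beaker from where it was at the start of the episode above 0.03 m or angle between beaker's own z axis and vertical above 0.3 rad).
It also fails if it takes over 67 s, if anything falls off the work surface, if the arm or the gripper's body presses on something with over 40 N, if the wrist force passes 120 N, or if a joint passes its speed limit or range.

## Robot

A 7-joint arm with a two-finger parallel gripper is mounted at the origin on the work surface. World frame = base frame: x ahead of the robot, y to its left, z up, the work surface at z = 0. Lengths are in m, angles in rad, forces in N, time in s.
With the tool pointing down it reaches from about 0.4 to 0.9 m from the base axis. Payload 5.5 kg.
Tool frame: the origin (TCP) lies on the mounting face of the last link; the fingertips stand 178 mm ahead of it and the grasp point (between the pads) lies pinch_z ahead of it (pinch_z is the distance from the TCP to the grasp point, in m); z points along the fingers, y is the line along which they close (so a half turn about z gives the same grasp; the last joint's range is limited). The gripper opens to 92 mm and grips with 3 to 60 N. Pads are 19 mm wide; open, the fingers measure 130 mm over their backs; the gripper's body (75 mm by 190 mm) begins 47 mm behind the grasp point.
Start: joints at [1.528, 0.501, -0.427, 1.55, 0.221, 1.138, -0.21], TCP at [0.196, -0.62, 0.405] pointing down, gripper open.
Joint ranges: [-2.88, 2.88], [-0.31, 2.03], [-1.54, 1.56], [0.2, 2.42], [-1.41, 4.55], [0.19, 2.02], [-2.57, 2.57]. Speed limits (rad/s): [2.57, 2.57, 3.14, 3.14, 3.14, 3.14, 3.14].

## Interface

Orientations are given as a unit quaternion [x, y, z, w].
In Python, from cell import read_state, get_image, camera_params, finish_job, pinch_z gives the robot as it stands. The module is installed in compiled form; this text tells all that it offers.
- The arm moves only by the tool carry_out, never from a script. Its argument "commands" is a list of rows, each a list of 7 numbers: the shift along the tool's x, y, z in units of 500 mm (1.0 is 500 mm), then the turn, a rotation vector about the tool's x, y, z in units of pi rad (1.0 is pi rad), then the opening, from -1 (shut) to 1 (fully open). In form: [[x, y, z, rx, ry, rz, jaw], ...]. A call has 1 to 12 rows; each row is the pose to reach, as a shift and turn from the pose commanded when the call began, along the tool's axes at that moment, turning the shorter way round; what a row does not reach only later rows make up. A row lasts 1/8 s, in which the tool goes at most 62.5 mm and 10.7 degrees, less where a joint would pass 70% of its speed; a pose out of reach is approached as far as the arm can. A call with a number of a shift or a turn outside -1 to 1 is refused whole. A call with a gripper value outside its range is refused whole. The fingers move at their own pace and stop on an object; "grip_force" is the grip in N (left out, the last holds). Time passes only in rows, so rows that repeat a pose let the fingers close. It gives the time, the measured TCP pose, the force, the opening and the grip force at its end, in the units of the state.
- read_state(): the state, without advancing time (a new reading comes with each control period).
- get_image(name): name is "side" or "top" or "wrist"; returns the picture (480x640x3 uint8, blue, green, red); there is no depth.
- camera_params(name): a dict with "fx", "fy", "cx", "cy" (pixels), "rvec" (rotation vector, rad) and "tvec" (3), from world to camera coordinates, as OpenCV has them. Camera axes: x right, y down, z forward; pixel columns grow to the right and rows downward; lengths in m; the calibration is good to about 2 mm. A picture is of the moment at which its call begins: read the wrist's pose just before it. camera_params takes no time and is no camera call; for the wrist camera it gives the pose at the moment of the call.
- finish_job(): hands the job in; it is judged then, once.
The state is a dict: "clock": time; "joints": joint angles; "joint_velocities": joint speeds; "joint_torque": joint torques, N m; "eef_pos": TCP position; "tcp_rot": TCP orientation; "ft_force": force on the tool from outside, world axes, zero at the start; "wrist_torque": the same for the moment, N m; "grip_width": opening from 0.0 (shut) to 1.0 (fully open); "gripper_force": force on a finger pad.
Only numpy, scipy, OpenCV 4.12 (cv2) and the standard library are available. Lean on these libraries where they do the work, as an engineer would, in place of code of your own. Each camera call takes 0.05 s, during which the arm holds its last target. There are 200 camera calls.

## Working session

There is one attempt and no reset: what is moved stays moved. The work goes in short steps, Python scripts to look and compute and a tool call to move; the robot and the scene stay as the last step left them, time stands still between calls to the robot, and variables do not carry over. Pictures are saved under pics/ and viewed, at most 10 in all, crops included, and the job is handed in when it is done.

Besides the shell and the picture viewer there is one more tool, called after "Call:" as name(argument=value, ...) on one line, values as JSON. carry_out: Moves the arm, as the interface text tells. Shifts and turns lie within -1 to 1; 1 stands for 500 mm of shift or pi rad of turn. Its arguments: {"type":"object","properties":{"commands":{"type":"array","items":{"type":"array","items":{"type":"number"}}},"grip_force":{"type":"number"}},"required":["commands"]}

```bash
mkdir -p pics; ls; python3 - <<'E'
from cell import *
import cv2,numpy as np
print(read_state(),pinch_z)
for n in ("side","top","wrist"):
    p=camera_params(n);print(n,p)
    im=get_image(n);cv2.imwrite(f"pics/{n}0.png",im)
E
```

```text
pics
{'clock': 0.0, 'joints': array([ 1.5281611 ,  0.50187394, -0.42676593,  1.55144274,  0.22075728,
        1.13831684, -0.21028762]), 'joint_velocities': array([ 7.59521532e-04,  9.38118073e-04, -3.45329598e-05,  6.91642414e-04,
       -2.04223819e-03, -1.09506368e-03, -5.32996532e-04]), 'joint_torque': array([-3.82281387e-04, -5.66596413e+01, -5.81637159e+00, -2.79108971e+01,
       -6.84523908e-02,  3.07296007e-02,  1.81020596e-04]), 'eef_pos': array([ 0.1955402 , -0.61951686,  0.40366244]), 'tcp_rot': array([ 9.88328419e-01,  1.52334962e-01, -1.04166967e-04, -9.92219632e-04]), 'ft_force': array([-0.12329562, -0.33424193, -0.23222785]), 'wrist_torque': array([ 0.0044663 , -0.00107843, -0.05676832]), 'gripper_force': 0.0, 'grip_width': 0.9971819932049688} 0.1592
side {'fx': 514.6051508074507, 'fy': 514.6051508074507, 'cx': 321.3306596596051, 'cy': 235.62116952488554, 'rvec': array([ 0.25039238, -2.87335687,  1.05517071]), 'tvec': array([0.56848748, 0.1389646 , 1.30290295])}
top {'fx': 462.25761701147076, 'fy': 462.25761701147076, 'cx': 320.9629265168427, 'cy': 234.2115285961353, 'rvec': array([ 2.14433257, -2.11067161,  0.13066156]), 'tvec': array([0.082134  , 0.58147313, 0.97640036])}
wrist {'fx': 334.0075223460135, 'fy': 334.0075223460135, 'cx': 315.96625602089523, 'cy': 247.3986515106927, 'rvec': array([-2.32245075,  1.69938698,  0.26923002]), 'tvec': array([-0.6494049 , -0.04052157,  0.39185092])}
```

View pics/side0.png

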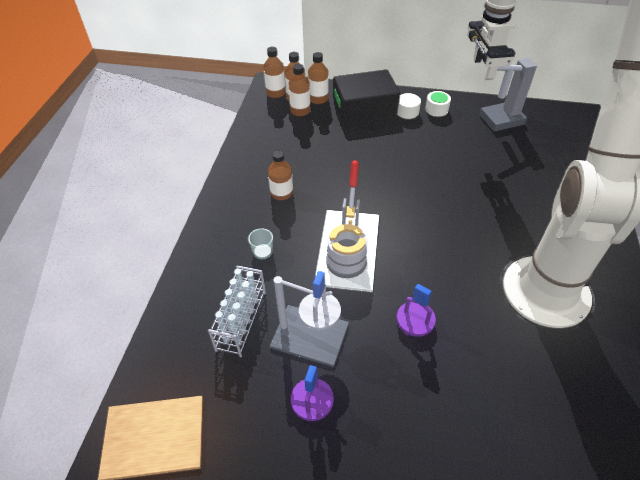

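View pics/top0.png

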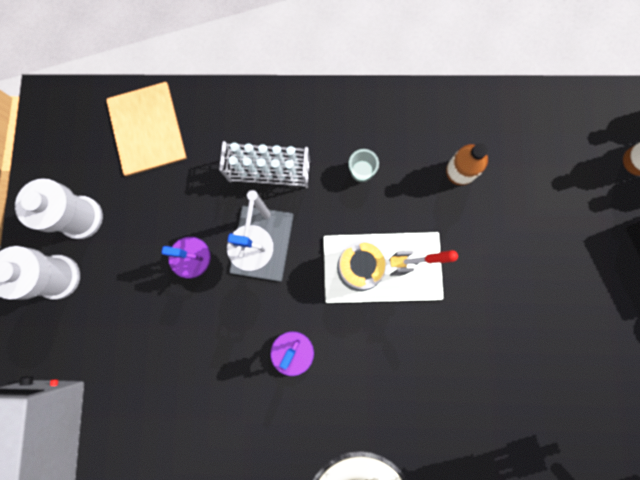

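Candidates for the lid: side (319,295) / top (245,245), steel and white with a blue tab, hanging on the post's hook. The two purple look-alikes are at side (416,318) and (312,398), top (292,354) and (188,257). I choose the steel one and check it in a crop.

```bash
cat > h.py <<'E'
from cell import *
import cv2,numpy as np
from scipy.spatial.transform import Rotation as R
def P(n,p=None):
    p=p or camera_params(n); K=np.array([[p['fx'],0,p['cx']],[0,p['fy'],p['cy']],[0,0,1]])
    Rm=cv2.Rodrigues(p['rvec'])[0]; return K,Rm,np.array(p['tvec'])
def ray(n,uv,p=None):
    K,Rm,t=P(n,p); d=Rm.T@np.linalg.solve(K,[*uv,1.]); return -Rm.T@t,d/np.linalg.norm(d)
def plane(n,uv,z,p=None):
    c,d=ray(n,uv,p); return c+d*(z-c[2])/d[2]
def tri(*obs):
    A=np.zeros((3,3));b=np.zeros(3);rs=[ray(*o) for o in obs]
    for c,d in rs: M=np.eye(3)-np.outer(d,d);A+=M;b+=M@c
    x=np.linalg.solve(A,b);return x,[float(np.linalg.norm(np.cross(x-c,d)))*1e3 for c,d in rs]
def proj(n,x,p=None):
    K,Rm,t=P(n,p); q=K@(Rm@np.array(x)+t); return q[:2]/q[2]
def blobs(im,lo,hi,amin=20):
    m=cv2.inRange(cv2.cvtColor(im,cv2.COLOR_BGR2HSV),lo,hi)
    k,l,s,c=cv2.connectedComponentsWithStats(m)
    return [(c[i].round(1),int(s[i,4]),s[i,:4].tolist(),l==i) for i in range(1,k) if s[i,4]>=amin]
BLUE=((105,150,60),(125,255,255));GOLD=((15,100,80),(32,255,255));RED=((0,180,80),(6,255,255))
E
python3 - <<'E'
from h import *
for n in("side","top"):
    im=cv2.imread(f"pics/{n}0.png")
    for nm,c in(("blue",BLUE),("gold",GOLD),("red",RED)):
        for b in blobs(im,*c): print(n,nm,b[:3])
s=cv2.imread("pics/side0.png");t=cv2.imread("pics/top0.png")
a=cv2.resize(s[150:370,260:400],None,fx=2.7,fy=2.7,interpolation=3)
b=cv2.resize(t[180:310,215:355],None,fx=2.8,fy=2.8,interpolation=3);c=cv2.resize(t[230:310,325:465],None,fx=2.8,fy=2.8,interpolation=3)
o=np.zeros((600,800,3),np.uint8);o[:594,:378]=a;o[:364,390:782]=b;o[370:594,390:782]=c
cv2.imwrite("pics/m1.png",o)
E
```

```text
side blue (array([318.5, 279.6]), 51, [313, 273, 11, 12])
side blue (array([421.4, 294.4]), 274, [413, 284, 18, 22])
side blue (array([310.4, 377.9]), 232, [305, 365, 12, 27])
side gold (array([350. , 211.3]), 65, [346, 206, 9, 12])
side gold (array([350.8, 228.7]), 103, [336, 224, 26, 12])
side gold (array([347. , 249.5]), 45, [332, 244, 33, 9])
side gold (array([201.1, 410.9]), 23, [201, 402, 2, 20])
side gold (array([118.9, 423.1]), 34, [113, 419, 12, 10])
side gold (array([128.2, 426.7]), 21, [124, 425, 9, 6])
side gold (array([199.8, 441.9]), 27, [198, 432, 4, 18])
side gold (array([112.2, 439.8]), 108, [104, 436, 24, 11])
side gold (array([122.3, 446.3]), 99, [109, 441, 24, 11])
side gold (array([125.2, 469. ]), 514, [98, 452, 87, 28])
side gold (array([194.7, 466.1]), 43, [186, 460, 15, 10])
top blue (array([238.6, 240.1]), 197, [227, 233, 24, 14])
top blue (array([172.5, 251.5]), 201, [161, 246, 25, 12])
top blue (array([287. , 358.4]), 156, [280, 349, 15, 20])
top gold (array([157. ,  99.2]), 134, [115, 82, 66, 53])
top gold (array([  3.8, 150.6]), 985, [0, 91, 15, 147])
top gold (array([134.2, 149.3]), 209, [107, 97, 79, 79])
top gold (array([ 15.6, 117. ]), 35, [14, 102, 5, 31])
top gold (array([182. , 144.5]), 22, [180, 136, 5, 19])
top gold (array([375.5, 260.8]), 339, [360, 243, 25, 38])
top gold (array([350. , 269.4]), 248, [341, 249, 24, 37])
top gold (array([397.8, 260.8]), 150, [390, 256, 17, 11])
top red (array([442.5, 256.7]), 251, [426, 251, 32, 11])
top red (array([ 53.8, 381.6]), 27, [51, 379, 7, 6])
```

View pics/m1.png

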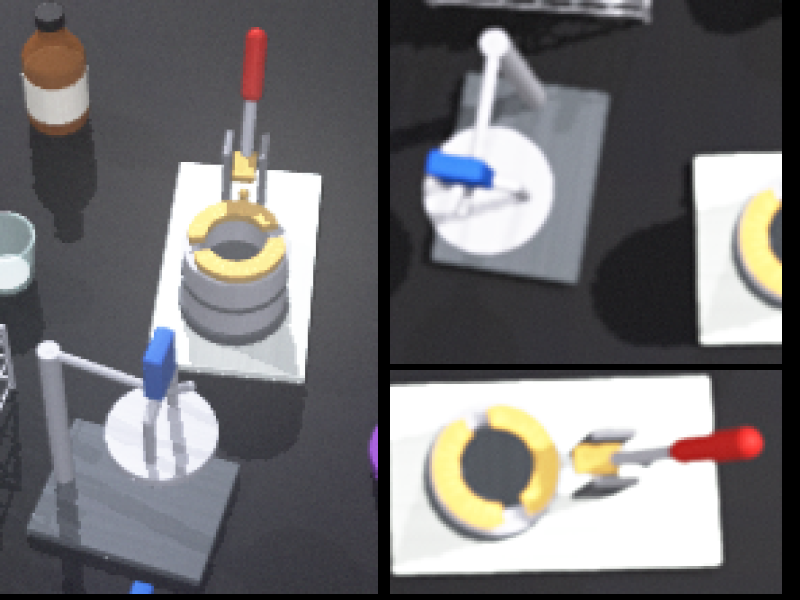

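The crop shows the steel lid hanging on the hook, its blue tab at top (238,240) and side (319,284). The ring's slots are at about top (356,246) and (369,284). The lever is red and points to the right.

```bash
python3 - <<'E'
from h import *
ims={n:cv2.imread(f"pics/{n}0.png") for n in("side","top")}
roi={"side":(322,222,374,265),"top":(332,236,387,292)}
el={}
for n,im in ims.items():
    x0,y0,x1,y1=roi[n]; g=np.zeros(im.shape[:2],bool)
    for b in blobs(im,(10,70,80),(34,255,255),15):
        if x0<b[0][0]<x1 and y0<b[0][1]<y1: g|=b[3]; print(n,"gold",b[:3])
    pts=np.argwhere(g)[:,::-1].astype(np.float32)
    hull=cv2.convexHull(pts); e=cv2.fitEllipse(hull); el[n]=e[0]; print(n,"ell",e)
    for q in (hull[:,0],): 
        w=np.array([plane(n,u,.110)[:2] for u in q]); 
        A=np.c_[2*w,np.ones(len(w))]; s=np.linalg.lstsq(A,(w**2).sum(1),rcond=None)[0]
        print(n,"circ",s[:2],"D",2*np.sqrt(s[2]+s[:2]@s[:2]))
print("ring tri",tri(*[(n,el[n]) for n in el]))
a=plane("top",(356.4,246.4),.11);b=plane("top",(368.9,283.6),.11);print("slots",a,b,(a+b)/2,np.arctan2(*(a-b)[1::-1]))
for n in ims:
  for nm,lo,hi in(("blue",(100,100,30),(130,255,255)),("red",(0,120,50),(8,255,255))):
    for bb in blobs(ims[n],lo,hi,20):
        u=bb[0]
        if (nm=="blue" and 220<u[0]<325 and 230<u[1]<305) or (nm=="red" and u[1]<270 and u[0]>300): print(n,nm,bb[:3],cv2.minAreaRect(np.argwhere(bb[3])[:,::-1].astype(np.float32)))
# hook post top, hook tip: crop px -> px
S=lambda x,y:(260+x/2.7,150+y/2.7); T=lambda x,y:(215+(x-390)/2.8,180+y/2.8); T2=lambda x,y:(325+(x-390)/2.8,230+(y-370)/2.8)
for k,s,t in(("posttop",(49,350),(493,42)),("hooktip",(190,386),(526,196)),("flange",(162,432),(489,190)),("leverend",(256,32),(752,442)),("dog",(245,160),(597,457))):
    f=T2 if k in("leverend","dog") else T
    print(k,tri(("side",S(*s)),("top",f(*t))))
E
```

```text
side gold (array([345.2, 230. ]), 277, [330, 220, 33, 20])
side gold (array([349.1, 247.1]), 301, [332, 238, 34, 17])
side ell ((347.21221923828125, 237.93783569335938), (33.53318786621094, 35.200504302978516), 120.56449127197266)
side circ [0.51080787 0.00338369] D 0.09746508071665413
top gold (array([374.8, 259.6]), 426, [360, 243, 26, 38])
top gold (array([350.1, 269.1]), 459, [340, 248, 26, 39])
top ell ((362.3717041015625, 264.458984375), (43.37887954711914, 44.862998962402344), 81.91326141357422)
top circ [0.50909504 0.0034929 ] D 0.09042649879081367
ring tri (array([0.50970617, 0.00332876, 0.10838854]), [0.7771313302245081, 0.7771313302244272])
slots [0.54582674 0.01584924 0.11      ] [ 0.47003448 -0.00997958  0.11      ] [0.50793061 0.00293483 0.11      ] 0.32844137498379283
side blue (array([318.3, 284.3]), 242, [313, 271, 12, 27]) ((318.5, 284.0), (26.0, 11.0), 90.0)
side red (array([353.7, 173.3]), 184, [350, 160, 9, 27]) ((353.74261474609375, 173.0742645263672), (7.4627790451049805, 26.26898193359375), 5.710593223571777)
top blue (array([238.5, 240. ]), 237, [227, 232, 25, 15]) ((238.76217651367188, 240.27296447753906), (24.99730110168457, 11.248785972595215), 17.10272979736328)
top red (array([442.8, 256.7]), 304, [425, 250, 34, 13]) ((441.41998291015625, 256.9399719238281), (11.313708305358887, 33.37544631958008), 81.8698959350586)
posttop (array([0.62937775, 0.21950743, 0.20119944]), [0.5469540297153928, 0.5469540297155149])
hooktip (array([0.52529556, 0.20078665, 0.15183633]), [5.327961827108298, 5.327961827108313])
flange (array([0.53766925, 0.2320251 , 0.12615308]), [0.00578908555216207, 0.005789085552049934])
leverend (array([ 0.51744867, -0.15553819,  0.21904023]), [0.030695836514712253, 0.030695836514763163])
dog (array([ 0.51334647, -0.06714386,  0.13832706]), [0.7479211133690468, 0.7479211133690108])
```

```bash
cat >> h.py <<'E'
def row(pos,yaw_y):
    "row (units) to bring TCP to pos, pointing down, tool y at world angle yaw_y"
    s=read_state(); R0=R.from_quat(s['tcp_rot']); y=np.array([np.cos(yaw_y),np.sin(yaw_y),0]);z=np.array([0,0,-1.])
    R1=R.from_matrix(np.c_[np.cross(y,z),y,z])
    return np.r_[R0.inv().apply(np.array(pos)-s['eef_pos'])/.5,(R0.inv()*R1).as_rotvec()/np.pi].round(4).tolist()
E
python3 - <<'E'
from h import *
print(tri(("side",(318.5,284)),("top",(238.6,240.1))))
s=read_state();c=ray("wrist",(320,240));print("cam in tool",R.from_quat(s['tcp_rot']).inv().apply(c[0]-s['eef_pos']),R.from_quat(s['tcp_rot']).inv().apply(c[1]))
for p in([.45,-.35,.48],[.48,0.1,.48],[.47,.22,.48]):print(row(p,-.135))
E
```

```text
(array([0.53902848, 0.23500178, 0.22863784]), [0.040435790544432276, 0.04043579054447053])
cam in tool [0.08294058 0.00010732 0.01921733] [-0.28640091  0.0130303   0.95802126]
[0.6476, -0.3612, -0.1516, -0.0004, -0.0003, -0.3597]
[0.9758, -1.2013, -0.1504, -0.0004, -0.0003, -0.3597]
[1.029, -1.4362, -0.15, -0.0004, -0.0003, -0.3597]
```

Call:
carry_out(commands=[[0.65, -0.36, -0.15, 0, 0, -0.36, 1], [0.65, -0.36, -0.15, 0, 0, -0.36, 1], [0.65, -0.36, -0.15, 0, 0, -0.36, 1], [0.65, -0.36, -0.15, 0, 0, -0.36, 1], [0.65, -0.36, -0.15, 0, 0, -0.36, 1], [0.65, -0.36, -0.15, 0, 0, -0.36, 1], [0.65, -0.36, -0.15, 0, 0, -0.36, 1], [0.65, -0.36, -0.15, 0, 0, -0.36, 1]])

```text
clock: 1.15
eef_pos: [0.4513, -0.3504, 0.4794]
tcp_rot: [0.753, 0.658, -0.0, -0.0]
ft_force: [-0.5, -1.6, 0.0]
grip_width: 0.999
gripper_force: 0.0
```

```bash
python3 - <<'E'
from h import *
s=read_state();print(s['clock'],s['joints'].round(2),s['eef_pos'])
print(row([.51,.22,.48],-.135))
E
```

```text
1.15 [ 1.24  0.36 -0.8   1.65  0.27  1.24  0.25] [ 0.45131859 -0.35035957  0.47943007]
[1.1462, -0.0363, -0.0015, -0.0002, 0.0001, 0.0003]
```

Call:
carry_out(commands=[[1, -0.03, 0, 0, 0, 0, 1], [1, -0.03, 0, 0, 0, 0, 1], [1, -0.03, 0, 0, 0, 0, 1], [1, -0.03, 0, 0, 0, 0, 1], [1, -0.03, 0, 0, 0, 0, 1], [1, -0.03, 0, 0, 0, 0, 1], [1, -0.03, 0, 0, 0, 0, 1], [1, -0.03, 0, 0, 0, 0, 1], [1, -0.03, 0, 0, 0, 0, 1], [1, -0.03, 0, 0, 0, 0, 1]])

```text
clock: 2.4
eef_pos: [0.5039, 0.1452, 0.4789]
tcp_rot: [0.754, 0.657, -0.001, 0.0]
ft_force: [0.1, -0.5, -1.1]
grip_width: 0.994
gripper_force: 0.0
```

```bash
python3 - <<'E'
from h import *
s=read_state();print(s['clock'],s['joints'].round(2),s['eef_pos'])
p=camera_params("wrist");im=get_image("wrist");cv2.imwrite("pics/w1.png",im);np.save("w1.npy",p)
for b in blobs(im,(100,100,30),(130,255,255),60):print(b[:3],cv2.minAreaRect(np.argwhere(b[3])[:,::-1].astype(np.float32)))
print(proj("wrist",(.539,.235,.249),p))
E
```

```text
2.4 [ 0.52  0.32 -1.03  1.76  0.29  1.23 -0.73] [0.50385602 0.1452103  0.47890598]
(array([353.1, 123.5]), 1872, [337, 92, 33, 64]) ((352.7102966308594, 123.37320709228516), (30.695579528808594, 63.79776382446289), 2.602562189102173)
(array([142.9, 241.7]), 1354, [115, 225, 57, 35]) ((142.5283203125, 241.1509552001953), (52.7464485168457, 31.867647171020508), 15.945395469665527)
[355.90039804 120.17977507]
```

View pics/w1.png

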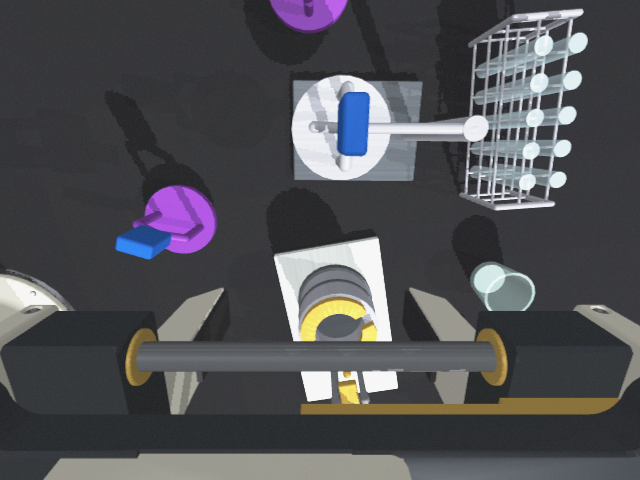

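The wrist view shows the steel lid's blue tab at (353,123), with the hook bar running right to the post top at (476,129). The ring's near slot is at about (368,322).

```bash
python3 - <<'E'
from h import *
p=np.load("w1.npy",allow_pickle=True).item();im=cv2.imread("pics/w1.png")
b=[b for b in blobs(im,(100,100,30),(130,255,255),60) if b[0][0]>300][0]
m=b[3]
for z in(.249,.224):
  L=[];Rr=[]
  for v in range(100,148,3):
    u=np.flatnonzero(m[v]);L.append(plane("wrist",(u[0]-.5,v),z,p)[:2]);Rr.append(plane("wrist",(u[-1]+.5,v),z,p)[:2])
  L=np.array(L);Rr=np.array(Rr);C=(L+Rr)/2
  for q in(L,Rr): f=np.polyfit(q[:,1],q[:,0],1);print(z,"dir of long edge",np.arctan2(1,f[0])-np.pi/2)
  print("width",np.linalg.norm(Rr-L,axis=1).mean(),C.mean(0))
  u=353
  v=np.flatnonzero(m[:,353]);print("ends",plane("wrist",(353,v[0]-.5),z,p),plane("wrist",(353,v[-1]+.5),z,p))
print("post",plane("wrist",(476,129),.202,p),"tip",plane("wrist",(315,127),.205,p))
print("tab3",tri(("wrist",(353.1,123.4),p),("top",(238.6,240.1)),("side",(318.5,284))))
E
```

```text
0.249 dir of long edge -0.16237575099799728
0.249 dir of long edge -0.14925409810854529
width 0.017950505009982496 [0.53708798 0.2338726 ]
ends [0.5388627  0.25060337 0.249     ] [0.53527724 0.21521497 0.249     ]
0.224 dir of long edge -0.16237575099798773
0.224 dir of long edge -0.1492540981085384
width 0.02008177584277652 [0.53977716 0.23458349]
ends [0.5417626  0.25330071 0.224     ] [0.53775144 0.21371063 0.224     ]
post [0.6303738  0.21884054 0.202     ] tip [0.51461467 0.23588598 0.205     ]
tab3 (array([0.53919206, 0.23458417, 0.22828821]), [0.6311482808334797, 0.49032208064677263, 0.2066533575911626])
```

```bash
python3 - <<'E'
from h import *
print(row([.5375,.2335,.45],-.152),row([.5375,.2335,.397],-.152))
E
```

```text
[0.1857, 0.0419, 0.0576, -0.0003, 0.0005, 0.0043] [0.1859, 0.042, 0.1636, -0.0003, 0.0005, 0.0043]
```

Call:
carry_out(commands=[[0.186, 0.042, 0.05, 0, 0, 0.004, 1], [0.186, 0.042, 0.05, 0, 0, 0.004, 1], [0.186, 0.042, 0.1, 0, 0, 0.004, 1], [0.186, 0.042, 0.163, 0, 0, 0.004, 1], [0.186, 0.042, 0.163, 0, 0, 0.004, 1], [0.186, 0.042, 0.163, 0, 0, 0.004, 1]])

```text
clock: 3.2
eef_pos: [0.5376, 0.235, 0.3991]
tcp_rot: [0.758, 0.652, 0.0, 0.0]
ft_force: [-0.1, 0.9, 0.7]
grip_width: 0.998
gripper_force: 0.0
```

Call:
carry_out(commands=[[0, 0, 0, 0, 0, 0, -1], [0, 0, 0, 0, 0, 0, -1], [0, 0, 0, 0, 0, 0, -1], [0, 0, 0, 0, 0, 0, -1], [0, 0, 0, 0, 0, 0, -1], [0, 0, 0, 0, 0, 0, -1], [0, 0, 0, 0, 0, 0, -1], [0, 0, 0, 0, 0, 0, -1]], grip_force=40)

```text
clock: 4.2
eef_pos: [0.5372, 0.2365, 0.3985]
tcp_rot: [0.757, 0.653, 0.001, 0.001]
ft_force: [4.9, -0.6, -2.0]
grip_width: 0.182
gripper_force: 36.0
```

Call:
carry_out(commands=[[0, 0, -0.02, 0, 0, 0, -1], [0, 0, -0.04, 0, 0, 0, -1], [0, 0, -0.06, 0, 0, 0, -1], [0, 0, -0.074, 0, 0, 0, -1], [0, 0, -0.074, 0, 0, 0, -1], [0, 0, -0.074, 0, 0, 0, -1]])

```text
clock: 4.95
eef_pos: [0.5365, 0.2364, 0.435]
tcp_rot: [0.757, 0.653, -0.0, 0.0]
ft_force: [0.6, -0.1, -6.2]
grip_width: 0.169
gripper_force: 40.0
```

```bash
python3 - <<'E'
from h import *
s=read_state();print(s['clock'],s['joints'].round(2),s['eef_pos'],s['ft_force'],s['wrist_torque'])
E
```

```text
4.95 [ 0.26  0.49 -0.97  1.67  0.43  1.21 -0.96] [0.53650511 0.23638291 0.43498418] [ 0.5881576  -0.06827246 -6.20409108] [-0.04489073 -0.11742519 -0.00180232]
```

Call:
carry_out(commands=[[0, -0.04, 0, 0, 0, 0, -1], [0, -0.09, 0, 0, 0, 0, -1], [0, -0.14, 0, 0, 0, 0, -1], [0, -0.19, 0, 0, 0, 0, -1], [0, -0.22, 0, 0, 0, 0, -1], [0, -0.22, 0, 0, 0, 0, -1], [0, -0.22, 0, 0, 0, 0, -1], [0, -0.22, 0, 0, 0, 0, -1]])

```text
clock: 5.95
eef_pos: [0.4288, 0.2522, 0.4352]
tcp_rot: [0.757, 0.653, 0.0, -0.0]
ft_force: [-0.6, 0.3, -5.4]
grip_width: 0.166
gripper_force: 40.0
```

```bash
python3 - <<'E'
from h import *
s=read_state();print(s['clock'],s['joints'].round(2),s['eef_pos'],s['ft_force'],s['wrist_torque'])
print(row([.44,.05,.44],-.152),row([.5095,.0035,.44],.328))
for n in("wrist","side","top"):
    p=camera_params(n);im=get_image(n);cv2.imwrite(f"pics/{n}2.png",im);np.save(f"{n}2.npy",p)
    for b in blobs(im,(100,100,30),(130,255,255),60):print(n,b[:3],cv2.minAreaRect(np.argwhere(b[3])[:,::-1].astype(np.float32)))
E
```

```text
5.95 [ 0.32  0.32 -1.07  1.88  0.31  1.13 -1.01] [0.42876056 0.25224261 0.43523608] [-0.63389604  0.29889395 -5.36403881] [-0.01367766 -0.09600311 -0.02519857]
[-0.3968, 0.0818, -0.0097, 0.0, -0.0002, 0.0013] [-0.4683, 0.233, -0.0098, 0.0001, -0.0002, -0.1515]
wrist (array([418.7,  45.9]), 2179, [399, 12, 40, 69]) ((418.1827697753906, 45.941627502441406), (36.692230224609375, 70.24959564208984), 4.085616588592529)
wrist (array([315.8, 306.6]), 2469, [298, 268, 37, 74]) ((316.0, 304.5), (73.0, 36.0), 90.0)
wrist (array([316. , 372.4]), 112, [301, 371, 31, 4]) ((316.0, 372.5), (30.0, 3.0), -0.0)
side (array([371.8, 291.4]), 175, [367, 280, 10, 23]) ((371.8114929199219, 291.07379150390625), (8.3292875289917, 22.090721130371094), 5.194429397583008)
side (array([423.2, 297.1]), 199, [412, 287, 20, 20]) ((421.9000549316406, 295.20001220703125), (16.994115829467773, 17.441329956054688), 26.56505012512207)
side (array([310.6, 378.2]), 277, [304, 365, 14, 28]) ((310.5754699707031, 378.23583984375), (12.225089073181152, 26.785306930541992), 15.94539737701416)
top (array([175.4, 251. ]), 184, [163, 245, 24, 13]) ((174.34999084472656, 250.95004272460938), (25.298221588134766, 9.170605659484863), 18.434947967529297)
top (array([287.1, 358.4]), 195, [279, 348, 17, 22]) ((286.9000244140625, 358.1999816894531), (8.944271087646484, 21.913463592529297), 26.56505012512207)
```

View pics/wrist2.png

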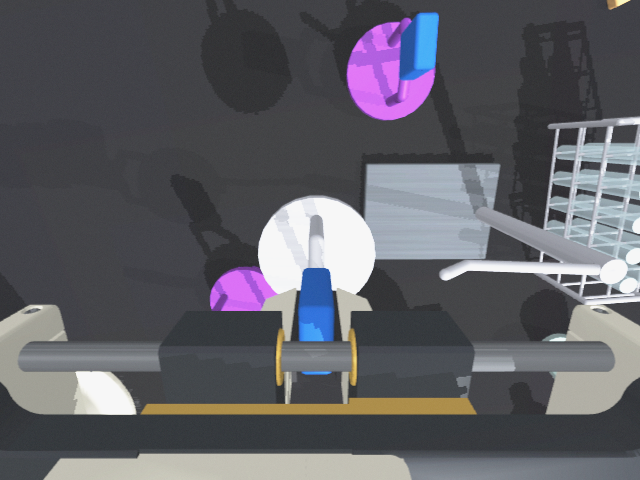

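The lid hangs in the jaws, flange at (317,252), clear of the hook.

```bash
cat >> h.py <<'E'
def flange(im,p,zt,s,seed,vmax):
    "centre of the lid's flange top (plane zt), from its white edge, in world and relative to the TCP in tool axes"
    m=((im.min(2)>120)).astype(np.uint8); k,l=cv2.connectedComponents(m); m=(l==l[seed[1],seed[0]])
    w=[]
    for v in range(np.argwhere(m)[:,0].min()+3,vmax,2):
        u=np.flatnonzero(m[v]); w+= [plane("wrist",(u[0]-.5,v+0),zt,p)[:2],plane("wrist",(u[-1]+.5,v),zt,p)[:2]]
    w=np.array(w);q=np.linalg.lstsq(np.c_[2*w,np.ones(len(w))],(w**2).sum(1),rcond=None)[0]
    c=np.r_[q[:2],zt]; r=np.sqrt(q[2]+q[:2]@q[:2])
    return c,2*r,R.from_quat(s['tcp_rot']).inv().apply(c-s['eef_pos'])
E
python3 - <<'E'
from h import *
s=read_state();p=np.load("wrist2.npy",allow_pickle=True).item();im=cv2.imread("pics/wrist2.png")
for z in(.163,.168,.173):print(z,flange(im,p,z,s,(345,230),275))
E
```

```text
0.163 (array([0.53473279, 0.1883716 , 0.163     ]), np.float64(0.3143320042700513), array([-0.04786477,  0.11478777,  0.27209545]))
0.168 (array([0.53286686, 0.19126486, 0.168     ]), np.float64(0.30812118762664364), array([-0.04527471,  0.11251626,  0.267097  ]))
0.173 (array([0.53100093, 0.19415812, 0.173     ]), np.float64(0.30191037098323864), array([-0.04268464,  0.11024476,  0.26209855]))
```

```bash
sed -i 's/im.min(2)>120/im.min(2)>185/' h.py; python3 - <<'E'
from h import *
s=read_state();p=np.load("wrist2.npy",allow_pickle=True).item();im=cv2.imread("pics/wrist2.png")
print(im[240,[255,262,270,345,365,370,376,380,390]].tolist())
for z in(.163,.168,.173):print(z,flange(im,p,z,s,(345,230),275))
E
```

```text
[[71, 68, 68], [247, 247, 247], [247, 247, 247], [247, 247, 247], [247, 247, 247], [247, 247, 247], [184, 171, 162], [183, 170, 160], [185, 174, 162]]
0.163 (array([0.4277972 , 0.24710373, 0.163     ]), np.float64(0.0939729323526928), array([-0.0054531 ,  0.00039401,  0.27214216]))
0.168 (array([0.42804418, 0.24883652, 0.168     ]), np.float64(0.09211614193887248), array([-0.00370104,  0.00038279,  0.26714279]))
0.173 (array([0.42829117, 0.2505693 , 0.173     ]), np.float64(0.09025935152505105), array([-0.00194898,  0.00037156,  0.26214342]))
```

```bash
python3 - <<'E'
from h import *
p=np.load("w1.npy",allow_pickle=True).item();im=cv2.imread("pics/w1.png")
g=np.zeros(im.shape[:2],bool)
for b in blobs(im,(15,70,80),(34,255,255),40):
    if 295<b[0][0]<380 and 295<b[0][1]<350: g|=b[3];print(b[:3])
w=[]
for v in range(306,338,2):
    u=np.flatnonzero(g[v]);w+=[plane("wrist",(u[0]-.5,v),.11,p)[:2]]+([plane("wrist",(u[-1]+.5,v),.11,p)[:2]] if v<312 or v>332 else [])
for c in range(315,366,3):
    w.append(plane("wrist",(c,np.flatnonzero(g[:,c])[0]-.5),.11,p)[:2])
w=np.array(w);q=np.linalg.lstsq(np.c_[2*w,np.ones(len(w))],(w**2).sum(1),rcond=None)[0];print(q[:2],2*np.sqrt(q[2]+q[:2]@q[:2]))
s=plane("wrist",(368,322),.11,p);print("slot",s,np.arctan2(*(s[:2]-q[:2])[::-1]))
print("purple",tri(("side",(421.9,295)),("top",(287,358.3))))
print(row([.45,.17,.475],-.152),row([.5079,.0069,.475],.328))
cv2.imwrite("pics/w1c.png",cv2.resize(im[280:352,280:400],None,fx=6,fy=6,interpolation=3))
E
```

```text
(array([328.5, 313.9]), 1339, [300, 297, 66, 45])
(array([368.3, 332.6]), 286, [358, 321, 19, 21])
[0.5105726  0.00730994] 0.09057271344514313
slot [0.54743493 0.01458944 0.11      ] 0.1949692989390648
purple (array([0.32029622, 0.15134672, 0.12114814]), [0.06403535433872763, 0.06403535433879426])
[-0.1567, 0.0672, -0.0798, -0.0001, -0.0001, 0.0015] [-0.4624, 0.2296, -0.0799, -0.0001, -0.0001, -0.1513]
```

View pics/w1c.png

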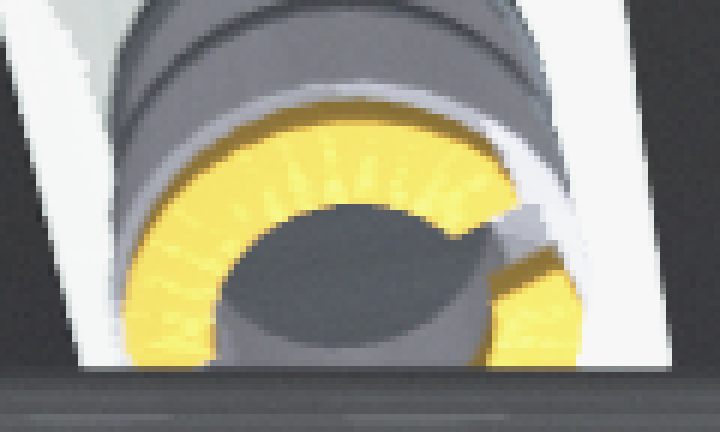

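```bash
python3 - <<'E'
from h import *
p=np.load("w1.npy",allow_pickle=True).item();im=cv2.imread("pics/w1.png")
C=lambda x,y:plane("wrist",(280+x/6-.5,280+y/6-.5),.11,p)[:2]
a,b=C(458,237),C(517,195);c,d=C(492,300),C(568,268)
for q in((b-a),(d-c),((b+d)-(a+c))):print(np.arctan2(q[1],q[0]))
print("slot width",np.linalg.norm(a-c),np.linalg.norm(b-d),"mid",(a+b+c+d)/4)
h=cv2.cvtColor(im,cv2.COLOR_BGR2HSV);g=cv2.inRange(h,(18,90,190),(34,255,255))>0
g[:295]=0;g[341:]=0;g[:,:295]=0;g[:,380:]=0
w=[]
for v in range(304,340,2):
    u=np.flatnonzero(g[v]);w+=[plane("wrist",(u[0]-.5,v),.11,p)[:2]]+([plane("wrist",(u[-1]+.5,v),.11,p)[:2]] if v<311 or v>330 else [])
for c in range(318,360,3): w.append(plane("wrist",(c,np.flatnonzero(g[:,c])[0]-.5),.11,p)[:2])
w=np.array(w);q=np.linalg.lstsq(np.c_[2*w,np.ones(len(w))],(w**2).sum(1),rcond=None)[0];print(q[:2],2*np.sqrt(q[2]+q[:2]@q[:2]))
E
```

```text
0.55751714566443
0.32185144691264067
0.4324819308391679
slot width 0.01596477058522642 0.019532542194901262 mid [0.54317415 0.01623873]
[0.5104695  0.00313098] 0.09154899028001992
```

Call:
carry_out(commands=[[0, 0, -0.08, 0, 0, 0, -1], [-0.08, 0.03, -0.08, 0, 0, -0.02, -1], [-0.2, 0.08, -0.08, 0, 0, -0.05, -1], [-0.3, 0.14, -0.08, 0, 0, -0.09, -1], [-0.4, 0.2, -0.08, 0, 0, -0.13, -1], [-0.46, 0.23, -0.08, 0, 0, -0.151, -1], [-0.46, 0.23, -0.08, 0, 0, -0.151, -1], [-0.46, 0.23, -0.08, 0, 0, -0.151, -1], [-0.46, 0.23, -0.08, 0, 0, -0.151, -1]])

```text
clock: 7.22
eef_pos: [0.5076, 0.0098, 0.4754]
tcp_rot: [0.581, 0.814, 0.0, 0.0]
ft_force: [0.0, 0.8, -5.9]
grip_width: 0.17
gripper_force: 40.0
```

```bash
python3 - <<'E'
from h import *
for z in(.42,.40,.39):print(row([.5083,.0067,z],.35))
s=read_state();print(s['joints'].round(2));p=camera_params("wrist");im=get_image("wrist");cv2.imwrite("pics/w3.png",im)
print(flange(im,p,s['eef_pos'][2]-.267,s,(345,230),272))
E
```

```text
[-0.0063, -0.0008, 0.1107, 0.0001, -0.0, -0.0064]
[-0.0063, -0.0008, 0.1507, 0.0001, -0.0, -0.0064]
[-0.0063, -0.0008, 0.1707, 0.0001, -0.0, -0.0064]
[ 0.85  0.3  -1.11  1.8   0.29  1.21 -0.01]
(array([0.49794762, 0.03421292, 0.20837442]), np.float64(0.10513945287374489), array([ 0.02621556, -0.00131848,  0.26700251]))
```

Call:
carry_out(commands=[[-0.006, 0, 0.06, 0, 0, -0.006, -1], [-0.006, 0, 0.11, 0, 0, -0.006, -1], [-0.006, 0, 0.125, 0, 0, -0.006, -1], [-0.006, 0, 0.14, 0, 0, -0.006, -1], [-0.006, 0, 0.14, 0, 0, -0.006, -1]])

```text
clock: 7.9
eef_pos: [0.509, 0.0057, 0.4055]
tcp_rot: [0.574, 0.819, 0.0, 0.0]
ft_force: [-1.0, 1.0, -5.0]
grip_width: 0.17
gripper_force: 40.0
```

```bash
python3 - <<'E'
from h import *
s=read_state();print(s['eef_pos'],s['ft_force'],s['wrist_torque'],row([.5083,.0067,.39],.35))
E
```

```text
[0.50904783 0.00572957 0.40550183] [-0.98421612  1.01527666 -5.03591842] [ 0.07712215 -0.10806922  0.02519698] [0.0023, -0.0008, 0.031, 0.0001, 0.0001, -0.0009]
```

Call:
carry_out(commands=[[0.001, -0.001, 0.008, 0, 0, 0, -1], [0.001, -0.001, 0.014, 0, 0, 0, -1], [0.001, -0.001, 0.014, 0, 0, 0, -1]])

```text
clock: 8.28
eef_pos: [0.5084, 0.0057, 0.3982]
tcp_rot: [0.575, 0.818, 0.0, 0.0]
ft_force: [1.5, -0.1, -6.7]
grip_width: 0.17
gripper_force: 40.0
```

```bash
python3 - <<'E'
from h import *
s=read_state();print(s['eef_pos'],s['ft_force'],s['wrist_torque'],row([.5083,.0067,.39],.35))
E
```

```text
[0.50835727 0.00566957 0.39823342] [ 1.45015539 -0.08804895 -6.68175977] [-0.05447256 -0.16119807  0.00197643] [0.002, 0.0006, 0.0165, 0.0001, 0.0, -0.0011]
```

Call:
carry_out(commands=[[0, 0, 0.006, 0, 0, 0, -1], [0, 0, 0.009, 0, 0, 0, -1], [0, 0, 0.009, 0, 0, 0, -1]])

```text
clock: 8.65
eef_pos: [0.5089, 0.0053, 0.3939]
tcp_rot: [0.575, 0.818, 0.0, 0.001]
ft_force: [3.8, -2.9, -5.0]
grip_width: 0.17
gripper_force: 40.0
```

Call:
carry_out(commands=[[0, 0, 0.005, 0, 0, 0, -1], [0, 0, 0.008, 0, 0, 0, -1], [0, 0, 0.008, 0, 0, 0, -1]])

```text
clock: 9.02
eef_pos: [0.5088, 0.0053, 0.3898]
tcp_rot: [0.575, 0.818, 0.0, 0.001]
ft_force: [4.0, -4.1, -3.9]
grip_width: 0.172
gripper_force: 40.0
```

Call:
carry_out(commands=[[-0.001, 0.0005, 0.003, 0, 0, 0, -1], [-0.001, 0.0005, 0.005, 0, 0, 0, -1], [-0.001, 0.0005, 0.005, 0, 0, 0, -1]])

```text
clock: 9.4
eef_pos: [0.5089, 0.0068, 0.3889]
tcp_rot: [0.574, 0.819, 0.0, 0.0]
ft_force: [-1.8, 0.6, 10.9]
grip_width: 0.171
gripper_force: 40.0
```

Contact came at TCP z = 0.389, the expected home height. I'll release, rise and look.

Call:
carry_out(commands=[[0, 0, 0, 0, 0, 0, 0.3], [0, 0, 0, 0, 0, 0, 0.3], [0, 0, 0, 0, 0, 0, 0.3], [0, 0, -0.04, 0, 0, 0, 0.3], [0, 0, -0.12, 0, 0, 0, 0.3], [0, 0, -0.2, 0, 0, 0, 0.3], [0, 0, -0.2, 0, 0, 0, 0.3]])

```text
clock: 10.28
eef_pos: [0.5097, 0.0063, 0.4914]
tcp_rot: [0.575, 0.818, 0.002, 0.003]
ft_force: [-0.7, -0.5, -0.2]
grip_width: 0.653
gripper_force: 0.0
```

```bash
python3 - <<'E'
from h import *
s=read_state();print(s['clock'],s['joints'].round(2),s['eef_pos'])
I={}
for n in("side","top","wrist"):
    p=camera_params(n);np.save(f"{n}4.npy",p);im=I[n]=get_image(n);cv2.imwrite(f"pics/{n}4.png",im)
    for b in blobs(im,(100,100,30),(130,255,255),30):print(n,b[:3])
print(proj("side",(.510,.0033,.215)),proj("top",(.510,.0033,.215)))
o=np.zeros((600,800,3),np.uint8);a=cv2.resize(I["side"][150:300,290:410],None,fx=3.3,fy=3.3,interpolation=3);b=cv2.resize(I["wrist"],None,fx=.6,fy=.6);c=cv2.resize(I["top"][200:320,320:470],None,fx=2.4,fy=2.4,interpolation=3)
o[:a.shape[0],:a.shape[1]]=a;o[:288,400:784]=b;o[295:295+c.shape[0],400:400+c.shape[1]]=c
cv2.imwrite("pics/m4.png",o)
E
```

```text
10.275 [ 0.88  0.29 -1.12  1.78  0.28  1.24  0.03] [0.50972942 0.00632663 0.49141779]
side (array([348.8, 207.9]), 186, [345, 196, 9, 25])
side (array([421.3, 294.8]), 303, [412, 284, 20, 23])
side (array([310.5, 378.1]), 281, [304, 365, 14, 28])
top (array([172.8, 251.4]), 252, [161, 245, 26, 13])
top (array([287.1, 358.4]), 194, [279, 348, 17, 22])
wrist (array([182. ,  11.9]), 663, [158, 0, 43, 30])
wrist (array([316.7, 253.2]), 1201, [306, 223, 22, 61])
[348.71958152 208.49060344] [365.85645614 258.70927043]
```

View pics/m4.png

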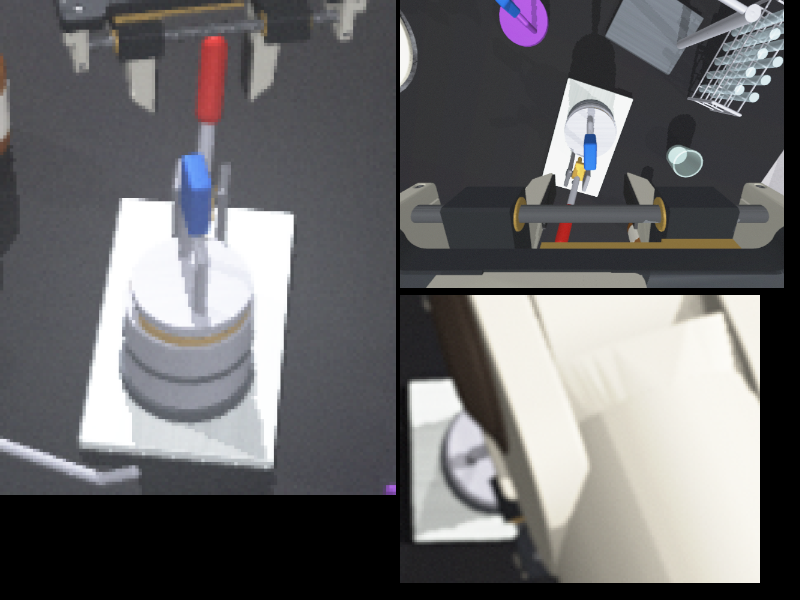

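The lid's tab is at side (348.8,207.9) and the prediction for home is (348.7,208.5). The flange sits flat on the ring, so it is home. Next is the lever.

```bash
python3 - <<'E'
from h import *
print("handle mid",tri(("side",(353.7,173.2)),("top",(442,256.8))),"end check")
H=np.array([.5136,-.0767]);o=np.array([.045,-.999])
for h,z in((50,150),(50,110)):print(row([*(H+o*h/1e3),.306+z/1e3],.045))
E
```

```text
handle mid (array([ 0.5173884 , -0.13887237,  0.19562553]), [0.2689742713509943, 0.26897427135112845]) end check
[-0.2531, -0.0756, 0.0627, -0.0001, 0.0001, 0.0959]
[-0.2531, -0.0755, 0.1427, -0.0001, 0.0001, 0.0959]
```

Call:
carry_out(commands=[[-0.05, -0.015, 0, 0, 0, 0.02, -1], [-0.15, -0.045, 0, 0, 0, 0.06, -1], [-0.253, -0.075, 0.03, 0, 0, 0.096, -1], [-0.253, -0.075, 0.063, 0, 0, 0.096, -1], [-0.253, -0.075, 0.063, 0, 0, 0.096, -1], [-0.253, -0.075, 0.143, 0, 0, 0.096, -1], [-0.253, -0.075, 0.143, 0, 0, 0.096, -1], [-0.253, -0.075, 0.143, 0, 0, 0.096, -1], [-0.253, -0.075, 0.143, 0, 0, 0.096, -1]])

```text
clock: 11.55
eef_pos: [0.517, -0.1259, 0.4173]
tcp_rot: [0.691, 0.723, 0.001, 0.001]
ft_force: [-0.4, -0.1, -0.4]
grip_width: 0.007
gripper_force: 0.0
```

```bash
python3 - <<'E'
from h import *
s=read_state();print(s['joints'].round(2),s['eef_pos'],s['grip_width'])
H=np.array([.5136,-.0767]);o=np.array([.045,-.999])
for h,z in((50,90),(65,64),(78,42),(88,18),(95,-1),(95,-5)):print(row([*(H+o*h/1e3),.306+z/1e3],.045))
im=get_image("side");cv2.imwrite("pics/s5.png",cv2.resize(im[60:300,260:480],None,fx=2.5,fy=2.5))
E
```

```text
[ 0.96  0.39 -0.96  1.82  0.36  1.11 -0.08] [ 0.51704956 -0.12588122  0.41733504] 0.00732106650565966
[-0.0014, -0.0026, 0.0427, 0.0007, 0.0003, 0.0002]
[-0.0314, -0.0027, 0.0947, 0.0007, 0.0003, 0.0002]
[-0.0573, -0.0028, 0.1387, 0.0007, 0.0003, 0.0002]
[-0.0773, -0.0029, 0.1867, 0.0007, 0.0003, 0.0002]
[-0.0912, -0.003, 0.2247, 0.0007, 0.0003, 0.0002]
[-0.0912, -0.0031, 0.2327, 0.0007, 0.0003, 0.0002]
```

View pics/s5.png

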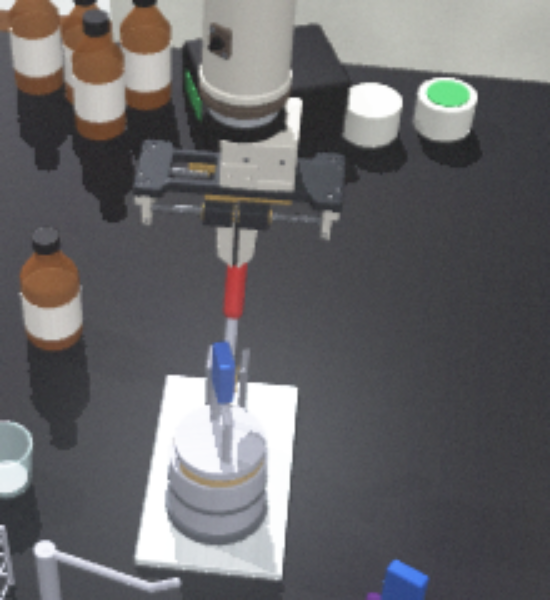

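The closed fingers stand centred over the red handle at crop (235,265).

Call:
carry_out(commands=[[-0.0015, -0.003, 0.035, 0, 0, 0, -1], [-0.01, -0.003, 0.055, 0, 0, 0, -1], [-0.02, -0.003, 0.075, 0, 0, 0, -1], [-0.031, -0.003, 0.095, 0, 0, 0, -1], [-0.044, -0.003, 0.117, 0, 0, 0, -1], [-0.057, -0.003, 0.139, 0, 0, 0, -1], [-0.067, -0.003, 0.163, 0, 0, 0, -1], [-0.077, -0.003, 0.187, 0, 0, 0, -1], [-0.085, -0.003, 0.206, 0, 0, 0, -1], [-0.091, -0.003, 0.225, 0, 0, 0, -1], [-0.091, -0.003, 0.23, 0, 0, 0, -1], [-0.091, -0.003, 0.23, 0, 0, 0, -1]])

```text
clock: 13.1
eef_pos: [0.5175, -0.1708, 0.304]
tcp_rot: [0.691, 0.723, -0.001, 0.001]
ft_force: [-13.3, 4.3, 35.5]
grip_width: 0.01
gripper_force: 17.6
```

Call:
carry_out(commands=[[0, 0, -0.02, 0, 0, 0, -1], [0, 0, -0.08, 0, 0, 0, -1], [0, 0, -0.2, 0, 0, 0, -1], [0, 0, -0.28, 0, 0, 0, -1], [0, 0, -0.28, 0, 0, 0, -1], [0, 0, -0.28, 0, 0, 0, -1]])

```text
clock: 13.85
eef_pos: [0.5164, -0.1726, 0.4397]
tcp_rot: [0.691, 0.722, -0.001, -0.0]
ft_force: [-0.2, 0.9, -0.7]
grip_width: 0.004
gripper_force: 0.0
```

```bash
python3 - <<'E'
from h import *
s=read_state();print(s['clock'],s['eef_pos'],s['ft_force'])
im=get_image("side");w=get_image("wrist")
for b in blobs(im,(100,100,30),(130,255,255),30)+blobs(im,(0,120,50),(8,255,255),20):print(b[:3])
print("tab home",proj("side",(.510,.0033,.215)),"lever down mid/up mid",proj("side",(.5178,-.17,.117)),proj("side",(.5174,-.139,.1956)))
o=np.zeros((600,800,3),np.uint8);a=cv2.resize(im[120:300,280:400],None,fx=3.3,fy=3.3,interpolation=3);b=cv2.resize(w,(400,300));o[:a.shape[0],:a.shape[1]]=a;o[:300,400:]=b
cv2.imwrite("pics/m6.png",o)
E
```

```text
13.85 [ 0.51640932 -0.17262874  0.43972416] [-0.24134098  0.87976915 -0.67349753]
(array([348.7, 208.2]), 182, [345, 197, 9, 24])
(array([421.4, 294.8]), 302, [412, 284, 20, 23])
(array([310.6, 378.2]), 278, [304, 365, 14, 28])
(array([353.6, 186.6]), 91, [350, 179, 8, 16])
tab home [348.71958152 208.49060344] lever down mid/up mid [353.91695482 186.9955937 ] [353.59778004 173.15280299]
```

View pics/m6.png

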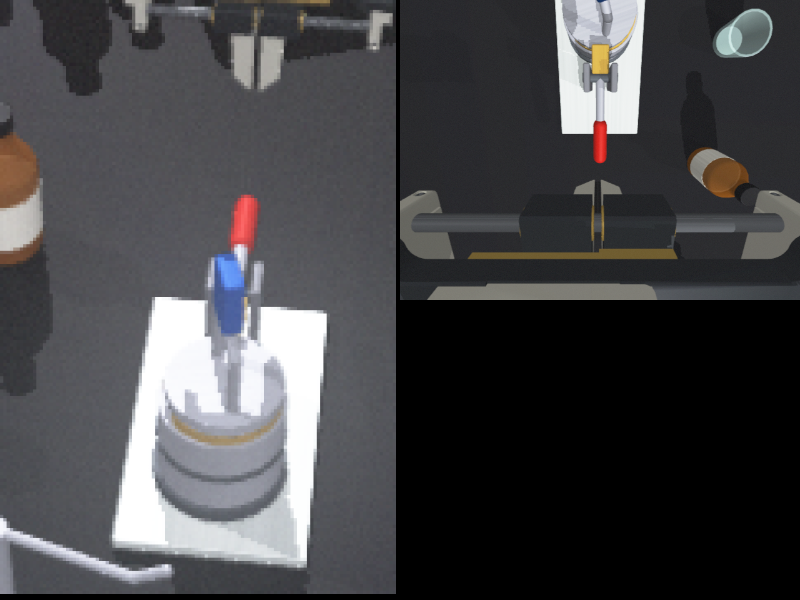

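The lever stays down by itself: its red handle is at side (353.6,186.6) and the prediction for fully down was (353.9,187.0). The lid is home and the robot is clear.

```bash
python3 -c "from cell import *;print(finish_job())"
```

```text
the job is handed in; nothing more can be done
None
```

The lid is fully home on the vessel, the clamp lever has snapped down and stays there, and I handed the job in at about 14 s; the hand-in call gave no verdict, so this rests on the final camera views.

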